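Hold a moisture meter on a marked board

ROBOT

A 6-joint arm with a two-finger parallel gripper is mounted at the origin on the work surface. World frame = base frame: x ahead of the robot, y to its left, z up, the work surface at z = 0. Lengths are in m, angles in rad, forces in N, time in s.
With the tool pointing down it reaches from about 0.325 to 1 m from the base axis. Payload 5.1 kg.
Tool frame: the origin (TCP) lies at the very end of the fingers, on their centre line; the grasp point (between the pads) lies env.grip_point_offset behind it (env.grip_point_offset is the distance from the TCP to the grasp point, in m); z points along the fingers, y is the line along which they close (so a half turn about z gives the same grasp; the last joint's range is limited). The gripper opens to 85 mm and grips with 20 to 120 N. Pads are 22 mm wide; open, the fingers measure 114 mm over their backs; the gripper's body (76 mm by 85 mm) begins 54 mm behind the grasp point. The pads swing forward as they close: fully open they stand 13 mm farther back than shut.
Start: joints at [-1.228, 0.124, 1.65, -0, 1.367, -0.083], TCP at [0.268, -0.592, 0.231] pointing down, gripper open.
Joint ranges: [-2.61, 2.61], [-1.02, 2.33], [0.03, 2.71], [-1.35, 4.49], [0.32, 2.68], [-2.91, 2.91]. Speed limits (rad/s): [2.57, 2.57, 3.14, 3.14, 3.14, 3.14].

INTERFACE

Orientations are given as a unit quaternion [w, x, y, z].
In Python, from cell import env gives the robot as it stands.
- The arm moves only by the shell command python3 -m creep 'ROWS' [FORCE]. ROWS is JSON, a list of rows, each a list of 3 entries, a list of its own where there are three numbers: the opening in per cent of the stroke, from 0 (shut) to 100 (fully open), then the shift along the tool's x, y, z in m, then the turn about the tool's z in rad. In form: [[claw, [tx, ty, tz], twist], ...]. A call has 1 to 20 rows; each row is the pose to reach, as a shift and turn from the pose commanded when the call began, along the tool's axes at that moment; what a row does not reach only later rows make up. A row lasts 1/10 s, in which the tool goes at most 50 mm and 8.59 degrees, less where a joint would pass 70% of its speed; a pose out of reach is approached as far as the arm can. A call with a gripper value outside its range is refused whole. The fingers move at their own pace and stop on an object; FORCE is the grip in N (left out, the last holds). Time passes only in rows, so rows that repeat a pose let the fingers close. It gives the time, the measured TCP pose, the force, the opening and the grip force at its end, in the units of the state.
- env.get_obs(): the state, without advancing time (a new reading comes with each control period).
- env.snapshot(name): name is "side" or "top"; returns a dict with "frame" (480x640x3 uint8, red, green, blue), "vertical_fov" (degrees; the focal length in pixels is half the picture's height over the tangent of half this angle, whatever the lens; pixels are square), "cx", "cy" (the principal point, pixels), "eye" and "rotation" of the camera in the world. Camera axes: x right, y up, looking along -z (the intrinsics and any distortion apply to the point x, -y, -z); pixel columns grow to the right and rows downward; lengths in m; the calibration is good to about 2 mm. A picture is of the moment at which its call begins. There is no depth.
- env.job_done(): hands the job in; it is judged then, once.
The state is a dict: "time_s": time; "joints": joint angles; "joint_velocities": joint speeds; "effort": joint torques, N m; "eef_pos": TCP position; "eef_rot": TCP orientation; "force": force on the tool from outside, world axes, zero at the start; "wrist_torque": the same for the moment, N m; "finger_gap": finger opening in m; "gripper_force": force on a finger pad.
Only numpy, scipy, OpenCV 4.12 (cv2) and the standard library are available. Lean on these libraries where they do the work, as an engineer would, in place of code of your own. Each camera call takes 0.05 s, during which the arm holds its last target. There are 200 camera calls.

TASK

Pull the cabinet's drawer well open, take out the moisture meter (the taller of the two instruments standing in it) and check the board on the bench: hold the meter upright, pins down, with the pencilled cross midway between its two pins and the pins in line with the grain, which runs along the board's length. Press it only lightly, so that both sprung pins go about half way in and are never rammed hard against their stops, and finish like that, still holding the meter steady on the spot. Leave the shorter instrument in the drawer, and leave the pencil and the hinge lying on the board where they are.

Things in the scene. Friction and masses are not known exactly. Their poses are not given: they have to be found in the camera images.
- cabinet: Fixed bench-top wooden cabinet, 270 wide (its y) x 280 deep (its x) x 175 high, one deep drawer. Origin: middle of the case's lower front edge, on the bench; x points into the cabinet, z up. The drawer front, 18 mm thick, lies before the case (x = -18 to 0 when shut) and reaches up to 172 mm. A low bin and a tape measure are fixed on top, over 180 mm behind the front.
- drawer (a joint): How far the drawer is pulled out, m: 0 shut (as at the start), 0.16 at its stop. It slides along the cabinet's -x and stays where it is left (friction 1.5 N plus 8 N per m/s). It is 220 mm wide inside; its side walls reach 108 mm above the bench.
- handle (a point): Middle of the drawer's handle: a round steel bar, diameter 10 mm, 100 mm long, along the cabinet's y with a leg at each end; its axis lies 35 mm before the drawer front and 147 mm above the bench (28 mm under the cabinet's top). Axes as the cabinet's; moves with the drawer.
- socket_left (a point): Centre of the ledge, 42 mm above the bench, in the left of two wooden sockets fixed side by side in the drawer, 100 mm apart between centres and 65 mm behind the drawer front's inner face; each is 50 mm (x) x 29 mm (y) inside, its rim 80 mm above the bench, and holds one instrument upright. Axes as the cabinet's; moves with the drawer.
- socket_right (a point): The same for the right-hand socket (towards the cabinet's -y).
- meter: Moisture meter, loose, about 120 g: a grey box 46 (its x) x 25 (its y, screen on -y) x 110 mm tall, black rubber at both ends. Origin: centre of its lower end; z runs up, away from the pins. It starts upright, pins down, in either socket, 38 mm deep with 2 mm play all round, x along the cabinet's x, top 152 mm above the bench.
- meter_tip (a point): Point midway between the two pin tips while the pins are out: on the meter's z axis, 14 mm below the lower end of its box. Axes as the meter's. The pins are of steel, 3 mm thick, 20 mm apart (at the meter's x = -10 and +10 mm) and stand out 14 mm below the box.
- pin_a (a joint): How far the sprung pin at the meter's x = -10 mm is pushed in, m: 0 out, 0.008 at its stop. Its spring takes 0.5 N to start and 0.5 N more per mm (2.5 N at half way, each pin).
- pin_b (a joint): The same for the pin at the meter's x = +10 mm.
- board: Fixed pale wooden board lying flat on the bench, 460 (its x, along the grain) x 150 (its y) x 27 mm thick. Origin: centre of its underside.
- mark_centre (a point): Centre of the pencilled cross (two 30 mm lines, 3 mm wide) on the board's upper face, 27 mm above the bench, somewhere in the middle part of the board. The cross's own direction means nothing.
- rangefinder: Laser distance meter, loose, 46 x 25 x 75 mm tall, black, standing in the other socket; its top is 117 mm above the bench. To be left there. Origin: centre of its lower end.
- pencil: Flat carpenter's pencil, 130 x 14 x 8 mm, lying across the board near the end that is nearer the robot. Origin: centre of its underside; x along it. Not to be disturbed.
- hinge: Black butt hinge, opened flat, 62 x 80 x 9 mm, lying on the far end of the board. Origin: centre of its underside. Not to be disturbed.

How it is judged:
By the outcome, as a careful person would: the job done as asked, in the order asked, and still so for the second after the job is handed in, while the arm keeps its last pose, push and grip.
It also fails if it takes over 58 s, if anything falls off the work surface, if the arm or the gripper's body presses on something with over 40 N, if the wrist force passes 120 N, or if a joint passes its speed limit or range.

## Working session

There is one attempt and no reset: what is moved stays moved. The work goes in short steps, Python scripts to look and compute and a shell command to move; the robot and the scene stay as the last step left them, time stands still between calls to the robot, and variables do not carry over. Pictures are saved under pics/ and viewed, at most 10 in all, crops included, and the job is handed in when it is done.

```bash
ls; mkdir -p pics; cat > h.py <<'E'
import numpy as np, cv2
from cell import env
from scipy.spatial.transform import Rotation as R
def quat(q): return R.from_quat([q[1],q[2],q[3],q[0]])
def snap(n,f):
    s=env.snapshot(n); cv2.imwrite('pics/'+f+'.png',s['frame'][:,:,::-1]); np.save('pics/'+f+'.npy',s,allow_pickle=True); return s
def load(f): return np.load('pics/'+f+'.npy',allow_pickle=True).item()
E
python3 - <<'E'
from h import *
for n in('top','side'):
    s=snap(n,n+'0'); print({k:v for k,v in s.items() if k!='frame'})
print(env.get_obs(), env.grip_point_offset)
E
```

```text
pics
{'vertical_fov': 43.905184800147225, 'cx': 324.3390199564851, 'cy': 244.433171677594, 'eye': array([0.46659864, 0.04324412, 1.1582095 ]), 'rotation': array([ 0.71099908,  0.03178894, -0.0428566 , -0.70116552])}
{'vertical_fov': 50.798650115855814, 'cx': 329.7501700125563, 'cy': 235.08648319643555, 'eye': array([0.53973053, 0.41551127, 0.98774312]), 'rotation': array([-0.04454486, -0.00706133,  0.19336235,  0.98009025])}
{'time_s': 0.1, 'joints': array([-1.22758254e+00,  1.24445513e-01,  1.65154092e+00,  3.03103896e-07,
        1.36747179e+00, -8.26120631e-02]), 'joint_velocities': array([ 0.00131658, -0.002343  , -0.00246951,  0.00054254, -0.00024013,
        0.00060035]), 'effort': array([ 2.88100582e-04, -4.24930859e+01, -3.66654432e+01, -5.17431363e-05,
        3.98543169e-03, -1.68329777e-06]), 'eef_pos': array([ 0.2682799 , -0.59145389,  0.23017023]), 'eef_rot': array([-9.24897047e-04,  9.77419119e-01,  2.11307822e-01, -1.21051925e-04]), 'force': array([ 0.6218106 ,  1.18222706, -0.23315697]), 'wrist_torque': array([ 0.01114281,  0.04370594, -0.00173002]), 'gripper_force': 0.0, 'finger_gap': 0.08555396646126218} 0.0187
```

View pics/top0.png

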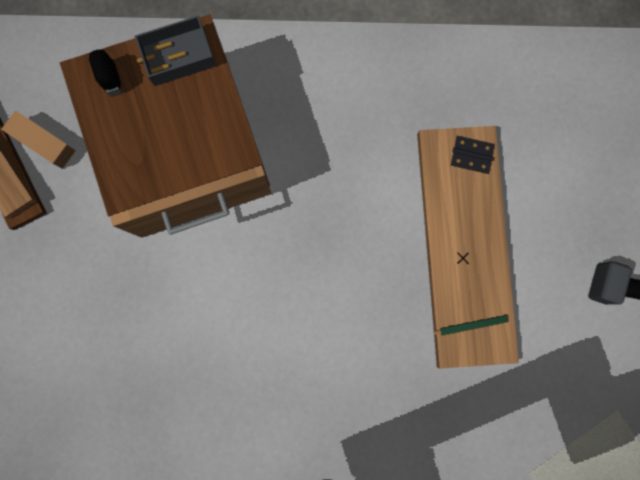

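View pics/side0.png

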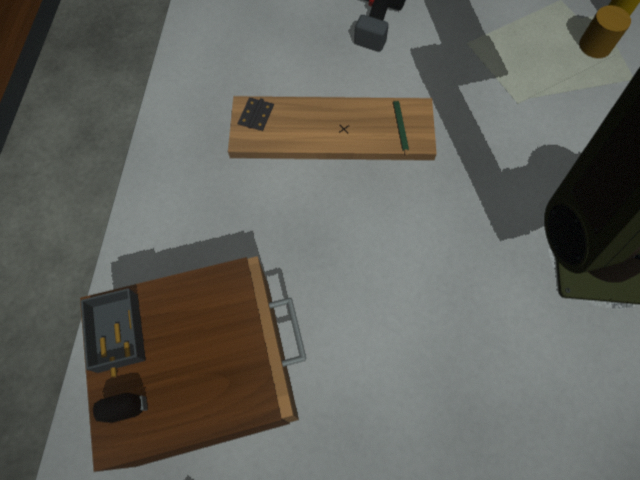

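The top view shows the cabinet at upper left, with the handle bar from about (168,231) to (227,212). The board is at right, with its cross at (463,258), hinge at (472,154) and pencil at (474,325). In the side view the cross is at (344,129), and the handle bar runs from about (287,302) to (303,360).

```bash
cat >> h.py <<'E'
def ray(s,u,v,z):
    f=240/np.tan(np.radians(s['vertical_fov']/2))
    d=quat(s['rotation']).apply([(u-s['cx'])/f,-(v-s['cy'])/f,-1.]); e=np.array(s['eye'])
    return (e+d*(z-e[2])/d[2])
def proj(s,p):
    f=240/np.tan(np.radians(s['vertical_fov']/2))
    c=quat(s['rotation']).inv().apply(np.array(p)-s['eye'])
    return np.stack([s['cx']+f*c[...,0]/-c[...,2], s['cy']-f*c[...,1]/-c[...,2]],-1)
E
python3 - <<'E'
from h import *
t=load('top0');s=load('side0')
print('quat test')
for n,S,pts in(('top',t,dict(cross=(463,258,.027),bA=(419,131,.027),bB=(499,126,.027),bC=(517,362,.027),bD=(438,367,.027),h1=(168,231,.152),h2=(227,212,.152),cabBL=(61,62,.175),cabBR=(211,16,.175),frL=(110,217,.172),frR=(262,168,.172))),
 ('side',s,dict(cross=(344,129,.027),bA=(229,152,.027),bB=(234,97,.027),bC=(433,97,.027),bD=(436,154,.027),h1=(303,360,.147),h2=(288,301,.147),cabBL=(95,471,.175),cabBR=(82,297,.175)))):
    for k,p in pts.items(): print(n,k,ray(S,*p).round(4))
I=[]
for n,S,b in(('top',t,(100,150,290,250)),('side',s,(230,240,320,430))):
    f=S['frame'][b[1]:b[3],b[0]:b[2],::-1]; k=min(400/f.shape[1],600/f.shape[0]); f=cv2.resize(f,None,fx=k,fy=k,interpolation=cv2.INTER_CUBIC); print(k); I.append(np.pad(f,((0,600-f.shape[0]),(0,400-f.shape[1]),(0,0))))
cv2.imwrite('pics/crop1.png',np.hstack(I))
E
```

```text
quat test
top cross [ 0.5645 -0.2394  0.027 ]
top bA [ 0.8124 -0.1559  0.027 ]
top bB [ 0.8253 -0.3132  0.027 ]
top bC [ 0.3696 -0.3391  0.027 ]
top bD [ 0.3586 -0.1899  0.027 ]
top h1 [0.5924 0.2937 0.152 ]
top h2 [0.6265 0.1948 0.152 ]
top cabBL [0.8768 0.4812 0.175 ]
top cabBR [0.9644 0.2293 0.175 ]
top frL [0.6119 0.3857 0.172 ]
top frR [0.6993 0.1353 0.172 ]
side cross [ 0.5633 -0.2372  0.027 ]
side bA [ 0.8107 -0.1541  0.027 ]
side bB [ 0.8235 -0.3009  0.027 ]
side bC [ 0.365  -0.3436  0.027 ]
side bD [ 0.3565 -0.191   0.027 ]
side h1 [0.5916 0.2951 0.147 ]
side h2 [0.628  0.1992 0.147 ]
side cabBL [0.8741 0.4843 0.175 ]
side cabBR [0.9647 0.2306 0.175 ]
2.1052631578947367
3.1578947368421053
```

View pics/crop1.png

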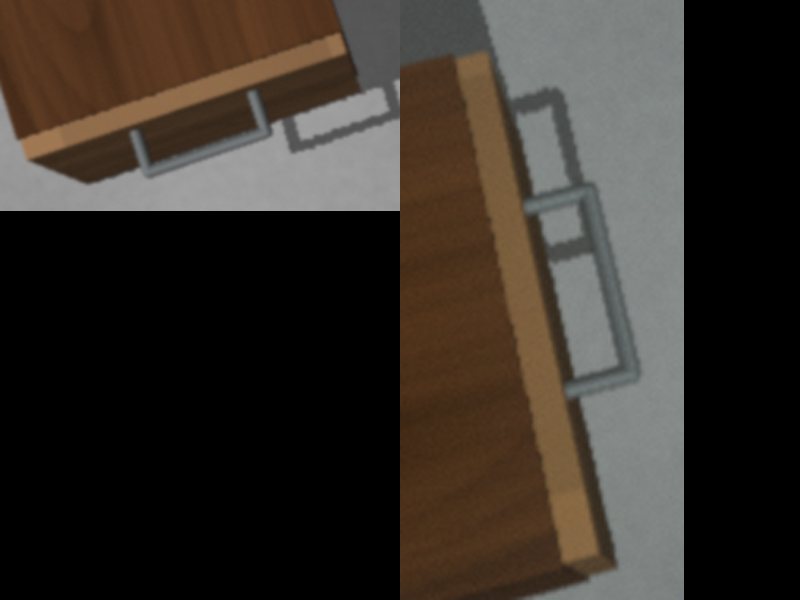

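The enlarged crop puts the bar ends at about (171.2,229.8) and (225.4,210.8) in the top view, and (302.8,357.8) and (289.5,301.1) in the side view.

```bash
cat >> h.py <<'E'
def goal(p,th):
    "shift in tool axes and twist for TCP p, tool x heading th (deg)"
    o=env.get_obs(); r=quat(o['eef_rot']); X=r.as_matrix()[:,0]
    t=np.degrees(np.arctan2(X[1],X[0])); tw=-((th-t+180)%360-180)
    print('t',o['time_s'],'pos',np.round(o['eef_pos'],4),'hdg',t.round(2),'tilt',r.as_matrix()[2].round(4),'F',np.round(o['force'],2),'gap',o['finger_gap'],'gf',o['gripper_force'])
    print('shift',r.inv().apply(np.array(p)-o['eef_pos']).round(4),'twist',np.radians(tw).round(4))
E
python3 - <<'E'
from h import *
t=load('top0');s=load('side0')
for n,S,a,b in(('top',t,(171.2,229.8),(225.4,210.8)),('side',s,(302.8,357.8),(289.5,301.1))):
    A=ray(S,*a,.149);B=ray(S,*b,.149); d=A-B; print(n,(A+B)/2,np.linalg.norm(d),np.degrees(np.arctan2(-d[0],d[1])))
goal([.607,.245,.230],109.5)
E
```

```text
top [0.61195853 0.24358178 0.149     ] 0.09718592688719606 20.570485812151617
side [0.6086835  0.24578884 0.149     ] 0.09797454124192072 19.67928319255304
t 0.1 pos [ 0.2683 -0.5915  0.2302] hdg 24.4 tilt [ 2.0e-04 -1.9e-03 -1.0e+00] F [ 0.62  1.18 -0.23] gap 0.08555396646126218 gf 0.0
shift [ 0.654  -0.6218  0.0014] twist -1.4853
```

```bash
python3 -m creep '[[35,[0.655,-0.622,0],-1.488],[35,[0.655,-0.622,0],-1.488],[35,[0.655,-0.622,0],-1.488],[35,[0.655,-0.622,0],-1.488],[35,[0.655,-0.622,0],-1.488],[35,[0.655,-0.622,0],-1.488],[35,[0.655,-0.622,0],-1.488],[35,[0.655,-0.622,0],-1.488],[35,[0.655,-0.622,0],-1.488],[35,[0.655,-0.622,0],-1.488],[35,[0.655,-0.622,0],-1.488],[35,[0.655,-0.622,0],-1.488],[35,[0.655,-0.622,0],-1.488],[35,[0.655,-0.622,0],-1.488],[35,[0.655,-0.622,0],-1.488],[35,[0.655,-0.622,0],-1.488],[35,[0.655,-0.622,0],-1.488],[35,[0.655,-0.622,0],-1.488],[35,[0.655,-0.622,0],-1.488],[35,[0.655,-0.622,0],-1.488]]' 40
python3 - <<'E'
from h import *
s=snap('side','side1')
goal([.608,.2442,.130],109.7)
f=s['frame'][220:450,220:460,::-1]; cv2.imwrite('pics/c2.png',cv2.resize(f,None,fx=2.5,fy=2.5,interpolation=2))
E
```

```text
time_s: 2.1
eef_pos: [0.6077, 0.2461, 0.2301]
eef_rot: [-0.001, 0.575, 0.818, -0.001]
force: [-0.3, 0.1, 0.2]
finger_gap: 0.0303
gripper_force: 0.0
t 2.15 pos [0.6076 0.245  0.2304] hdg 109.69 tilt [-4.0e-04 -1.8e-03 -1.0e+00] F [-0.77  0.17  0.42] gap 0.029597711620309 gf 0.0
shift [-0.0008  0.0003  0.1004] twist -0.0001
```

View pics/c2.png

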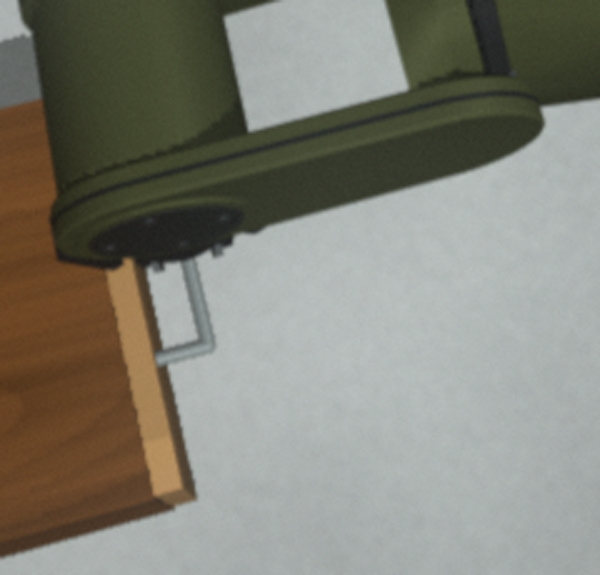

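The fingertips, at crop (158,268) and (217,250), straddle the bar at (190,262), so I can descend and close.

```bash
python3 -m creep '[[35,[0,0,0.02],0],[35,[0,0,0.04],0],[35,[0,0,0.06],0],[35,[0,0,0.08],0],[35,[0,0,0.1],0],[35,[0,0,0.1],0],[0,[0,0,0.1],0],[0,[0,0,0.1],0],[0,[0,0,0.1],0],[0,[0,0,0.1],0],[0,[0,0,0.1],0]]' 40
```

```text
time_s: 3.25
eef_pos: [0.6084, 0.2439, 0.1319]
eef_rot: [0.001, 0.576, 0.817, -0.001]
force: [0.2, -4.9, 1.9]
finger_gap: 0.0087
gripper_force: 39.1
```

```bash
python3 -m creep '[[0,[0,-0.005,0],0],[0,[0,-0.015,0],0],[0,[0,-0.03,0],0],[0,[0,-0.045,0],0],[0,[0,-0.06,0],0],[0,[0,-0.075,0],0],[0,[0,-0.09,0],0],[0,[0,-0.105,0],0],[0,[0,-0.12,0],0],[0,[0,-0.135,0],0],[0,[0,-0.146,0],0],[0,[0,-0.153,0],0],[0,[0,-0.156,0],0],[0,[0,-0.156,0],0],[0,[0,-0.156,0],0]]' 40
```

```text
time_s: 4.75
eef_pos: [0.4618, 0.1907, 0.1319]
eef_rot: [0.002, 0.576, 0.818, -0.001]
force: [1.6, -10.1, 1.5]
finger_gap: 0.008
gripper_force: 39.9
```

```bash
python3 -m creep '[[35,[0,0,0],0],[35,[0,0,0],0],[35,[0,0,0],0],[35,[0,0,-0.02],0],[35,[0,0,-0.05],0],[60,[0,0,-0.1],0],[60,[0,0,-0.15],0],[60,[0,0,-0.19],0],[60,[-0.3,-0.015,-0.19],1.571],[60,[-0.3,-0.015,-0.19],1.571],[60,[-0.3,-0.015,-0.19],1.571],[60,[-0.3,-0.015,-0.19],1.571],[60,[-0.3,-0.015,-0.19],1.571],[60,[-0.3,-0.015,-0.19],1.571],[60,[-0.3,-0.015,-0.19],1.571],[60,[-0.3,-0.015,-0.19],1.571],[60,[-0.3,-0.015,-0.19],1.571],[60,[-0.3,-0.015,-0.19],1.571],[60,[-0.3,-0.015,-0.19],1.571]]' 40
python3 - <<'E'
from h import *
s=snap('top','top2'); s2=snap('side','side2')
f=s['frame'][120:320,80:320,::-1]; g=s2['frame'][230:480,200:400,::-1]
f=cv2.resize(f,(400,333),interpolation=2); g=cv2.resize(g,(400,500),interpolation=2)
cv2.imwrite('pics/c3.png',np.hstack([np.pad(f,((0,167),(0,0),(0,0))),g]))
goal([.55,-.1,.3],19.7)
E
```

```text
time_s: 6.65
eef_pos: [0.548, -0.0946, 0.3212]
eef_rot: [-0.0, 0.986, 0.169, 0.0]
force: [-0.0, 0.6, 0.8]
finger_gap: 0.0513
gripper_force: 0.0
t 6.75 pos [ 0.548  -0.0946  0.3212] hdg 19.67 tilt [ 2.e-04 -5.e-04 -1.e+00] F [ 0.05  0.14 -0.75] gap 0.05148265864701267 gf 0.0
shift [0.0001 0.0058 0.0212] twist -0.0005
```

View pics/c3.png

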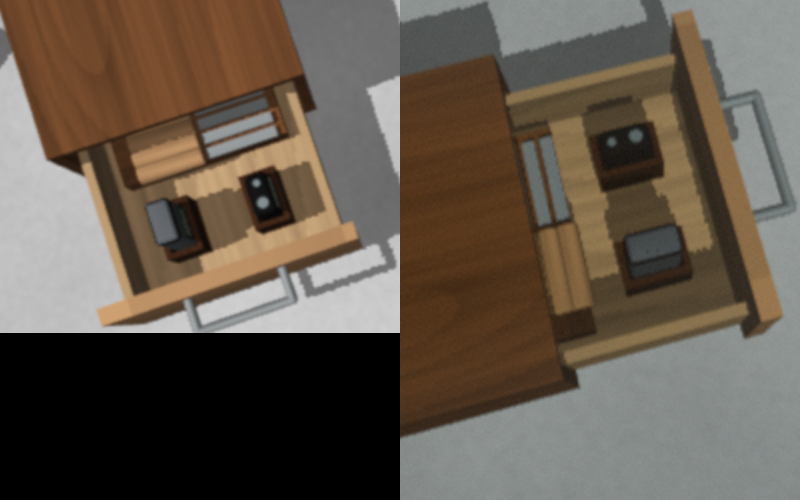

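The drawer is open. The meter is the taller grey top in the left socket, with its top face centred at about top-view crop (166,222) and side-view crop (654,243). The two-lens rangefinder is on the right.

```bash
python3 - <<'E'
from h import *
t=load('top2');s=load('side2')
print(ray(t,80+166/1.6667,120+222/1.6667,.152),ray(s,327,351.5,.152))
# predicted outline of top
c=np.array([.556,.2775,.152]);X=np.array([.941,.337,0]);Y=np.array([-.337,.941,0])
P=np.array([c+a*.023*X+b*.0125*Y for a,b in((1,1),(1,-1),(-1,-1),(-1,1))])
print((proj(t,P)-[80,120])*1.6667); print((proj(s,P)-[200,230])*2+[400,0])
# image fits of board edges in top0/side0: line fits on brown mask
for n,f in(('top',load('top0')),('side',load('side0'))):
    hsv=cv2.cvtColor(f['frame'],cv2.COLOR_RGB2HSV)
    m=((hsv[...,1]>70)&(hsv[...,2]>100)).astype(np.uint8)
    k,l,st,_=cv2.connectedComponentsWithStats(m)
    q=[i for i in range(1,k) if st[i,4]>5000]; print(n,st[q])
    def edge(pts):
        w=np.array([ray(f,u,v,.027) for u,v in pts]); vx,vy,x,y=cv2.fitLine(w[:,:2].astype(np.float32),cv2.DIST_HUBER,0,1e-4,1e-4).ravel(); return np.degrees(np.arctan(vy/vx))
    b=(l==[i for i in q if st[i,0]>(400 if n=='top' else 200) and st[i,1]<(400 if n=='top' else 120)][0])
    if n=='top':
        e=[[((np.where(b[v])[0][0]-.5),v) for v in range(145,350)],[((np.where(b[v])[0][-1]+.5),v) for v in range(145,350)]]
    else:
        e=[[(u,np.where(b[:,u])[0][0]-.5) for u in range(245,425)]]
    print([edge(x) for x in e])
goal([.5555,.2775,.30],19.8)
E
```

```text
[0.55486846 0.27261539 0.152     ] [0.55376637 0.27872618 0.152     ]
[[142.60414849 203.45145787]
 [166.16580619 195.55881938]
 [179.87356099 238.24004674]
 [156.22702278 246.21949739]]
[[627.75358872 263.534124  ]
 [620.44885361 233.40787883]
 [674.68920115 219.30372284]
 [682.55734429 249.10765624]]
top [[  419   126   100   242 16878]]
[np.float32(4.608609), np.float32(4.5710964)]
side [[  228    96   208    59 10130]]
[np.float32(4.793923)]
t 6.75 pos [ 0.548  -0.0946  0.3212] hdg 19.67 tilt [ 2.e-04 -5.e-04 -1.e+00] F [ 0.05  0.14 -0.75] gap 0.05148265864701267 gf 0.0
shift [ 0.1324 -0.3479  0.0214] twist -0.0022
```

```bash
python3 -m creep '[[60,[0.132,-0.347,0],0],[60,[0.132,-0.347,0],0],[60,[0.132,-0.347,0],0],[60,[0.132,-0.347,0],0],[60,[0.132,-0.347,0],0],[60,[0.132,-0.347,0],0],[60,[0.132,-0.347,0],0],[60,[0.132,-0.347,0],0],[60,[0.132,-0.347,0],0],[60,[0.132,-0.347,0],0],[60,[0.132,-0.347,0.04],0],[60,[0.132,-0.347,0.08],0],[60,[0.132,-0.347,0.12],0],[60,[0.132,-0.347,0.14],0],[60,[0.132,-0.347,0.14],0]]' 40
python3 - <<'E'
from h import *
s=snap('side','side3'); snap('top','top3')
f=s['frame'][200:480,180:420,::-1]; cv2.imwrite('pics/c4.png',cv2.resize(f,None,fx=2.1,fy=2.1,interpolation=2))
goal([.555,.2765,.100],19.8)
E
```

```text
time_s: 8.25
eef_pos: [0.5534, 0.2736, 0.1767]
eef_rot: [0.001, 0.985, 0.17, -0.004]
force: [-0.5, 0.4, -0.2]
finger_gap: 0.0514
gripper_force: 0.0
t 8.35 pos [0.5561 0.2752 0.1821] hdg 19.58 tilt [ 5.e-04  1.e-04 -1.e+00] F [0.09 0.29 0.59] gap 0.051081164873681445 gf 0.0
shift [-0.0006 -0.0016  0.0821] twist -0.0039
```

View pics/c4.png

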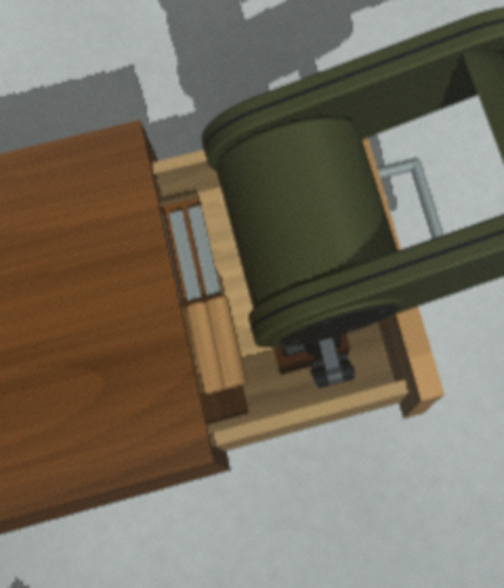

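The near finger, at crop (333,370), is clear on the meter's outer side. I'll descend with force checks and close.

```bash
python3 -m creep '[[60,[0,-0.0015,0.02],0],[60,[0,-0.0015,0.04],0],[60,[0,-0.0015,0.06],0],[60,[0,-0.0015,0.075],0],[60,[0,-0.0015,0.082],0],[60,[0,-0.0015,0.082],0],[0,[0,-0.0015,0.082],0],[0,[0,-0.0015,0.082],0],[0,[0,-0.0015,0.082],0],[0,[0,-0.0015,0.082],0],[0,[0,-0.0015,0.082],0],[0,[0,-0.0015,0.082],0],[0,[0,-0.0015,0.082],0]]' 40
```

```text
time_s: 9.65
eef_pos: [0.5561, 0.278, 0.1009]
eef_rot: [-0.0, 0.985, 0.171, 0.001]
force: [0.1, -0.1, 5.1]
finger_gap: 0.0247
gripper_force: 42.1
```

```bash
python3 -m creep '[[0,[0,0,-0.01],0],[0,[0,0,-0.03],0],[0,[0,0,-0.06],0],[0,[0,0,-0.09],0],[0,[0,0,-0.12],0],[0,[0,0,-0.15],0],[0,[0,0,-0.18],0],[0,[0,0,-0.21],0],[0,[0,0,-0.23],0],[0,[0,0,-0.23],0]]' 40
python3 -m creep '[[0,[-0.012,0.034,0],0.02],[0,[-0.025,0.073,0],0.04],[0,[-0.037,0.108,0],0.06],[0,[-0.05,0.147,0],0.08],[0,[-0.062,0.182,0],0.1],[0,[-0.075,0.22,0],0.12],[0,[-0.087,0.256,0],0.14],[0,[-0.1,0.293,0],0.16],[0,[-0.112,0.33,0],0.18],[0,[-0.125,0.367,0],0.2],[0,[-0.137,0.403,0],0.22],[0,[-0.15,0.44,0],0.24],[0,[-0.16,0.47,0],0.2635],[0,[-0.1666,0.489,0],0.2635],[0,[-0.1666,0.489,0.05],0.2635],[0,[-0.1666,0.489,0.1],0.2635],[0,[-0.1666,0.489,0.15],0.2635],[0,[-0.1666,0.489,0.17],0.2635],[0,[-0.1666,0.489,0.17],0.2635],[0,[-0.1666,0.489,0.17],0.2635]]' 40
python3 - <<'E'
from h import *
s=snap('side','side5'); t=snap('top','top5')
f=s['frame'][60:200,210:460,::-1]; g=t['frame'][180:330,360:560,::-1]
f=cv2.resize(f,(400,224),interpolation=2); g=cv2.resize(g,(400,300),interpolation=2)
cv2.imwrite('pics/c5.png',np.hstack([np.pad(f,((0,76),(0,0),(0,0))),g]))
goal([.564,-.2385,.155],4.6)
E
```

```text
time_s: 10.65
eef_pos: [0.556, 0.278, 0.3334]
eef_rot: [-0.001, 0.985, 0.171, 0.003]
force: [0.2, -0.0, -0.9]
finger_gap: 0.0248
gripper_force: 41.3
time_s: 12.65
eef_pos: [0.5625, -0.2385, 0.1592]
eef_rot: [-0.0, 0.999, 0.04, -0.0]
force: [1.1, 0.2, -0.1]
finger_gap: 0.0246
gripper_force: 41.3
t 12.75 pos [ 0.5639 -0.2394  0.1619] hdg 4.57 tilt [ 0.0034  0.0021 -1.    ] F [-0.1  -0.6  -1.49] gap 0.024739009597849037 gf 41.28381371498108
shift [ 0.0002 -0.0009  0.0069] twist -0.0005
```

View pics/c5.png

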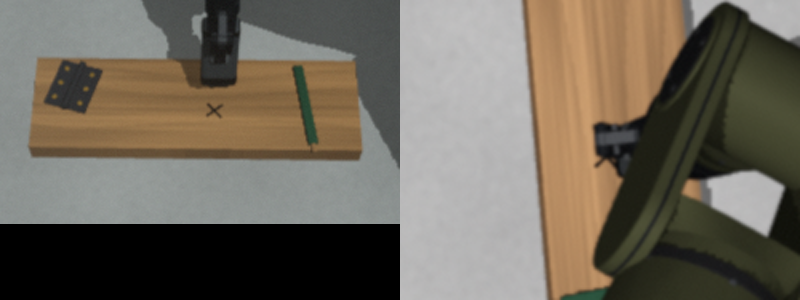

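The side view shows the meter above the board, with its lower end at crop (220,80) and the cross at (214,110). I'll go lower and check close up.

```bash
python3 -m creep '[[0,[0,-0.001,0.015],0],[0,[0,-0.001,0.03],0],[0,[0,-0.001,0.045],0],[0,[0,-0.001,0.052],0],[0,[0,-0.001,0.052],0],[0,[0,-0.001,0.052],0],[0,[0,-0.001,0.052],0]]' 40
python3 - <<'E'
from h import *
o=env.get_obs(); s=snap('side','side6'); r=quat(o['eef_rot']).as_matrix()
f=s['frame'][80:155,300:390,::-1]; cv2.imwrite('pics/c6.png',cv2.resize(f,None,fx=8,fy=8,interpolation=2))
goal([.564,-.2385,.095],4.6)
p=o['eef_pos']
def pt(x,y,z): return p+r[:,0]*x+r[:,1]*y+r[:,2]*z   # z below TCP
for n,q in dict(cross=[.5639,-.2383,.027],a=pt(-.01,0,.072),b=pt(.01,0,.072),l1=pt(-.023,-.0125,.058),l2=pt(.023,-.0125,.058)).items(): print(n,((proj(s,np.array(q))-[300,80])*8).round(1))
E
```

```text
time_s: 13.45
eef_pos: [0.563, -0.2382, 0.1081]
eef_rot: [0.0, 0.999, 0.04, 0.001]
force: [0.8, 0.1, -1.1]
finger_gap: 0.0246
gripper_force: 41.4
t 13.5 pos [ 0.5631 -0.2382  0.1082] hdg 4.54 tilt [ 1.4e-03  8.0e-04 -1.0e+00] F [-0.04 -0.45 -1.24] gap 0.024759404312771034 gf 41.37296676635742
shift [0.0009 0.0003 0.0132] twist -0.001
cross [350.2 388.5]
a [390.  370.5]
b [318.3 369.7]
l1 [439.5 380. ]
l2 [272. 378.]
```

View pics/c6.png

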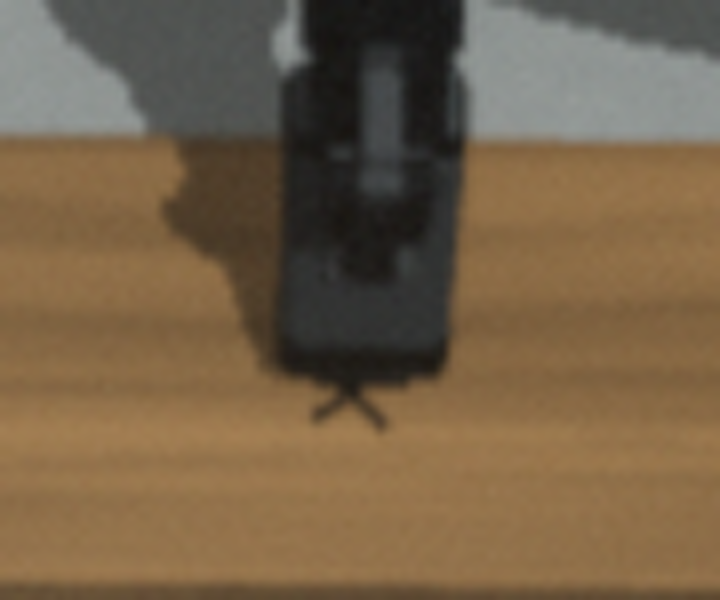

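The box's lower edge runs from 280 to 443 at row 378, against a predicted 272 to 439, and the cross is at (350,387). The meter therefore sits about 1.6 mm towards the robot in the grip, so I'll shift +2.4 mm in x and lower gently.

```bash
python3 -m creep '[[0,[0.0024,0,0],0],[0,[0.0024,0,0.002],0],[0,[0.0024,0,0.004],0],[0,[0.0024,0,0.006],0],[0,[0.0024,0,0.008],0],[0,[0.0024,0,0.009],0],[0,[0.0024,0,0.009],0],[0,[0.0024,0,0.009],0],[0,[0.0024,0,0.009],0]]' 40
python3 -c "
from h import *
goal([.5655,-.2383,.096],4.6)"
python3 -m creep '[[0,[0,0,0.001],0],[0,[0,0,0.001],0],[0,[0,0,0.001],0]]' 40
python3 -m creep '[[0,[0,0,0.001],0],[0,[0,0,0.001],0],[0,[0,0,0.001],0]]' 40
python3 -c "
from h import *
goal([.5655,-.2383,.096],4.6)"
```

```text
time_s: 14.4
eef_pos: [0.5649, -0.2378, 0.0985]
eef_rot: [-0.0, 0.999, 0.04, 0.0]
force: [-0.9, 0.2, 1.2]
finger_gap: 0.0245
gripper_force: 41.6
t 14.4 pos [ 0.5649 -0.2378  0.0985] hdg 4.54 tilt [ 1.e-04  0.e+00 -1.e+00] F [-0.91  0.24  1.25] gap 0.024511959425854282 gf 41.600321531295776
shift [0.0006 0.0006 0.0025] twist -0.001
time_s: 14.7
eef_pos: [0.565, -0.2378, 0.0976]
eef_rot: [0.0, 0.999, 0.04, 0.0]
force: [0.1, 0.2, 1.7]
finger_gap: 0.0244
gripper_force: 41.7
time_s: 15.0
eef_pos: [0.565, -0.2378, 0.0965]
eef_rot: [0.0, 0.999, 0.04, 0.0]
force: [-1.1, 0.8, 2.9]
finger_gap: 0.0245
gripper_force: 41.8
t 15.0 pos [ 0.565  -0.2378  0.0965] hdg 4.54 tilt [ 3.e-04  2.e-04 -1.e+00] F [-1.07  0.79  2.92] gap 0.024466301741099268 gf 41.76598370075226
shift [0.0004 0.0005 0.0005] twist -0.001
```

```bash
python3 -m creep '[[0,[0,0,0.0006],0],[0,[0,0,0.0006],0],[0,[0,0,0.0006],0],[0,[0,0,0.0006],0]]' 40
python3 - <<'E'
from h import *
F=[];Z=[]
for i in range(12):
    s=env.snapshot('side'); o=env.get_obs(); F.append(o['force']);Z.append(o['eef_pos'])
print(np.mean(F,0),np.std(F,0),np.mean(Z,0))
s=snap('side','side7'); f=s['frame'][80:155,300:390,::-1]; cv2.imwrite('pics/c7.png',cv2.resize(f,None,fx=8,fy=8,interpolation=2))
E
```

```text
time_s: 15.4
eef_pos: [0.565, -0.2378, 0.0959]
eef_rot: [0.0, 0.999, 0.04, 0.0]
force: [0.2, -0.6, 3.2]
finger_gap: 0.0248
gripper_force: 41.8
[-0.52415447  0.13536899  3.65184944] [0.32622888 0.63167141 0.50184765] [ 0.56496717 -0.23782699  0.09582733]
```

View pics/c7.png

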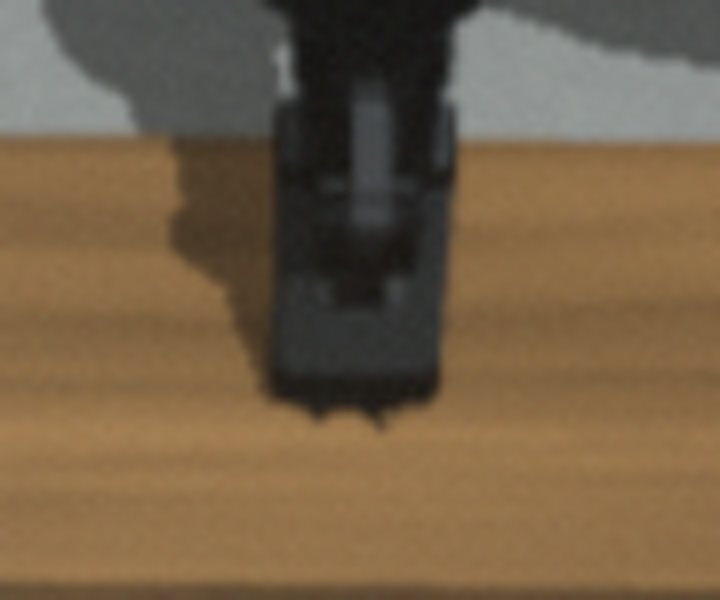

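The lower edge now runs from 269 to 437, centre 353, against the cross at 350, which is within 1 mm. The net press is about 4.9 N, so the pins are roughly half way in.

```bash
python3 -c "
from cell import env
print(env.job_done())"
```

```text
the job is handed in; nothing more can be done
None
```

I handed the job in with the drawer about 156 mm open and the meter held upright on the cross, within about 1 mm and in line with the grain; both pins are about half way in, judged from about 4.9 N of total press, and no verdict came back.

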